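Set the canister in the scan cradle with its label facing the scanner

ROBOT

A 7-joint arm with a two-finger parallel gripper is mounted at the origin on the work surface; the furniture and walls round the work are solid. World frame = base frame: x ahead of the robot, y to its left, z up, the work surface at z = 0. Lengths are in m, angles in rad, forces in N, time in s.
With the tool pointing down it reaches from about 0.4 to 0.85 m from the base axis. Payload 6.9 kg.
Tool frame: the origin (TCP) lies at the very end of the fingers, on their centre line; the grasp point (between the pads) lies 19 mm behind it; z points along the fingers, y is the line along which they close (so a half turn about z gives the same grasp; the last joint's range is limited). The gripper opens to 85 mm and grips with 20 to 120 N. Pads are 22 mm wide; open, the fingers measure 114 mm over their backs; the gripper's body (76 mm by 85 mm) begins 54 mm behind the grasp point. The pads swing forward as they close: fully open they stand 13 mm farther back than shut.
Start: joints at [-1.06, 0.507, -0.238, 1.5, 0.126, 1.149, -0.155], TCP at [0.247, 0.574, 0.231] pointing down, gripper open.
Joint ranges: [-3.08, 3.08], [-0.24, 2.05], [-1.43, 1.35], [0, 2.5], [-1.52, 4.66], [0.17, 1.96], [-2.89, 2.89]. Speed limits (rad/s): [2.39, 2.39, 3.14, 3.14, 3.14, 3.14, 3.14].

INTERFACE

Orientations are given as a rotation vector (axis times angle).
In Python, from workcell import env, snapshot, camera_params gives the robot as it stands.
- The arm moves only by the tool carry_out, never from a script. Its argument "series" is a list of rows, each a list of 5 numbers: the closure, from -1 (fully open) to 1 (shut), so that 0 is half open, then the shift along the world's x, y, z each as a share of 0.25 m, from -1 to 1, then the turn about the world's z as a share of 360 degrees, from -1 to 1. In form: [[grip, tx, ty, tz, yaw], ...]. A call has 1 to 12 rows; each row is the pose to reach, as a shift and turn from the pose commanded when the call began, turning the shorter way round; what a row does not reach only later rows make up. A row lasts 1/10 s, in which the tool goes at most 50 mm and 8.59 degrees, less where a joint would pass 70% of its speed; a pose out of reach is approached as far as the arm can. A call with a number of a shift or a turn outside -1 to 1 is refused whole. A call with a gripper value outside its range is refused whole. The fingers move at their own pace and stop on an object; "squeeze" is the grip in N (left out, the last holds). Time passes only in rows, so rows that repeat a pose let the fingers close. It gives the time, the measured TCP pose, the force, the opening and the grip force at its end, in the units of the state.
- env.observe(): the state, without advancing time (a new reading comes with each control period).
- snapshot(name): name is "side" or "top" or "wrist"; returns the picture (420x560x3 uint8, red, green, blue); there is no depth.
- camera_params(name): a dict with "fx", "fy", "cx", "cy" (pixels), "pose" (4x4, takes a point from camera to world coordinates); the wrist camera has in their place "tool_from_camera" (4x4, takes a point from camera to tool coordinates, whose origin is the TCP and whose axes are the flange's). Camera axes: x right, y down, z forward; pixel columns grow to the right and rows downward; lengths in m; the calibration is good to about 2 mm. A picture is of the moment at which its call begins: read the wrist's pose just before it. camera_params takes no time and is no camera call.
- env.hand_in(): hands the job in; it is judged then, once.
The state is a dict: "time": time; "joint_positions": joint angles; "joint_velocities": joint speeds; "tau": joint torques, N m; "eef_pos": TCP position; "ee_rot": TCP orientation; "force": force on the tool from outside, world axes, zero at the start; "torque": the same for the moment, N m; "gripper_width": opening from 0.0 (shut) to 1.0 (fully open); "finger_force": force on a finger pad.
Only numpy, scipy, OpenCV 4.12 (cv2) and the standard library are available. Lean on these libraries where they do the work, as an engineer would, in place of code of your own. Each camera call takes 0.05 s, during which the arm holds its last target. There are 200 camera calls.

TASK

Take the silver canister with the blue lid from the bench and set it in the reclined cradle of the scan station, foot down on the cradle's floor and leaning back in the trough, turned so that the middle of its code label faces the red window of the scanner block. Lay it into the cradle at the cradle's slant rather than letting it topple in, let go, and leave the red-lidded jar, the round tin and the green compound bar where they are.

Things in the scene. Friction and masses are not known exactly. Their poses are not given: they have to be found in the camera images.
- canister_center (a point): Loose upright cylinder, 50 mm diameter, 110 mm high, about 0.25 kg: silver, with a blue lid (top 24 mm, same width). Point: its centre, 55 mm above its foot. z axis: foot to lid; x axis: out through the middle of the code label. Starts upright on the bench, label facing any way; may be gripped anywhere across its diameter.
- label (a point): Middle of the code label (white with black bars, 33 mm wide, 16 to 64 mm above the foot) on the canister's surface: 25 mm from the axis along the canister's x, 40 mm above its foot. Same axes as the canister. A white tick on the lid's top and rim stands over the label's middle.
- cradle: Fixed black cradle: floor plate 66 x 60 mm and V trough 52 mm high, tilted 25 degrees from vertical. Origin: top of the floor, where the middle of the canister's foot belongs, 50 mm above the bench. z: the seated canister's axis, up, leaning to the robot's side; x: out of the trough, away from the robot and up; y: level, to the scanner. V walls hold the canister's -x side; above them it is free.
- window (a point): Middle of the scanner's red window, 85 mm above the bench, 88 mm from the cradle's axis on the cradle's +y side, looking along the cradle's -y; the label must end facing the cradle's +y. Scanner: white upright block 66 x 50 mm, top 133 mm above the bench, fixed with the cradle on a grey base plate (150 x 230 x 8 mm). Site axes: x level, away from the robot; y as the cradle's; z up.
- powder_jar_center (a point): Centre, half-way up, of a loose jar with a red lid (57 mm diameter, 64 mm high), upright on the bench; a bystander that must stay put. It and the canister may have swapped places.
- paste_tin_center (a point): Centre of a loose round tin (69 mm diameter, 28 mm high); a bystander that must stay put.
- compound_green_center (a point): Centre of a loose green and white bar of polishing compound (35 x 95 x 27 mm); a bystander that must stay put.
Not all that is in view belongs to the job. What is shaped like the part that bears canister_center but orange, pink or purple is not meant.

How it is judged:
At the end, for the whole second after the job is handed in: The canister rests, lid up, in the cradle: its axis within 7 degrees of the trough's, its centre within 6 mm across and 5 mm along the trough of the seated place, the middle of its label within 15 degrees of facing the scanner, at rest and released (angle between the z axis of canister_center and the z axis of cradle, either way round below 0.12 rad and angle between canister_center's own z axis and vertical below 0.6 rad and angle between the x axis of canister_center and the y axis of cradle, either way round below 0.26 rad and y of label in the frame of cradle above 0.015 m and x of canister_center in the frame of cradle between -0.006 and 0.006 m and y of canister_center in the frame of cradle between -0.006 and 0.006 m and z of canister_center in the frame of cradle between 0.05 and 0.06 m and linear speed of canister below 0.02 m/s); the robot touches nothing.
It fails at once if the canister topples while nothing holds it: it leans more than 7 but less than 17 degrees with no finger on it (angle between canister_center's own z axis and vertical between 0.12 and 0.3 rad and contact force between the fingers and canister below 0.02 N).
It fails at once if the red-lidded jar is moved more than 30 mm (distance of powder_jar_center from where it was at the start of the episode above 0.03 m).
It fails at once if the round tin is moved more than 30 mm (distance of paste_tin_center from where it was at the start of the episode above 0.03 m).
It fails at once if the compound bar is moved more than 30 mm (distance of compound_green_center from where it was at the start of the episode above 0.03 m).
It also fails if it takes over 35 s, if anything falls off the work surface, if the arm or the gripper's body presses on something with over 40 N, if the wrist force passes 120 N, or if a joint passes its speed limit or range.

## Working session

There is one attempt and no reset: what is moved stays moved. The work goes in short steps, Python scripts to look and compute and a tool call to move; the robot and the scene stay as the last step left them, time stands still between calls to the robot, and variables do not carry over. Pictures are saved under pics/ and viewed, at most 10 in all, crops included, and the job is handed in when it is done.

Besides the shell and the picture viewer there is one more tool, called after "Call:" by a JSON object that holds its "op" and its "data", one argument or row to a line. carry_out: Moves the arm, as the interface text tells. Shift numbers are shares of 0.25 m and turn numbers shares of 360 degrees, none past 1 either way. Its arguments: {"type":"object","properties":{"series":{"type":"array"},"squeeze":{"type":"number"}},"required":["series"]}

```bash
mkdir -p pics; python3 - <<'E'
from workcell import env, snapshot, camera_params
import cv2,numpy as np
o=env.observe()
for k in("time","eef_pos","ee_rot","force","gripper_width"):print(k,o[k])
for n in("side","top"):
    im=snapshot(n); cv2.imwrite(f"pics/{n}0.png",im[:,:,::-1]); np.save(f"pics/{n}0.npy",im)
    p=camera_params(n);print(n,p["fx"],p["cx"],p["cy"],np.round(p["pose"],3).tolist())
print(camera_params("wrist"))
a=cv2.imread("pics/side0.png");b=cv2.imread("pics/top0.png")
E
```

```text
time 0.0
eef_pos [0.24660186 0.57374247 0.2304258 ]
ee_rot [-6.32967039e-01 -3.07684013e+00  2.82127364e-03]
force [-0.19770626 -0.19478442 -0.26283671]
gripper_width 1.0007874954199407
side 541.932468943608 279.2250531087469 207.29521965788334 [[-0.999, 0.027, -0.017, 0.574], [0.028, 0.483, -0.875, 1.367], [-0.015, -0.875, -0.483, 0.865], [0.0, 0.0, 0.0, 1.0]]
top 440.6993036753502 273.2430265142402 216.93773076954233 [[0.018, -0.99, 0.143, 0.41], [-0.999, -0.022, -0.027, -0.001], [0.029, -0.142, -0.989, 1.195], [0.0, 0.0, 0.0, 1.0]]
{'fx': 334.08439900551434, 'fy': 334.08439900551434, 'cx': 275.9103009082971, 'cy': 210.6049988236063, 'tool_from_camera': array([[ 8.50808539e-05, -9.58397899e-01, -2.85435563e-01,
         7.28735145e-02],
       [ 9.99999985e-01,  3.85958298e-05,  1.68481775e-04,
         2.01701720e-04],
       [-1.50455957e-04, -2.85435573e-01,  9.58397888e-01,
        -1.43589025e-01],
       [ 0.00000000e+00,  0.00000000e+00,  0.00000000e+00,
         1.00000000e+00]])}
```

View pics/top0.png

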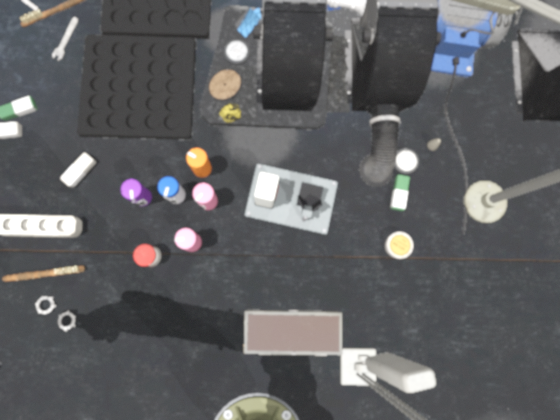

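View pics/side0.png

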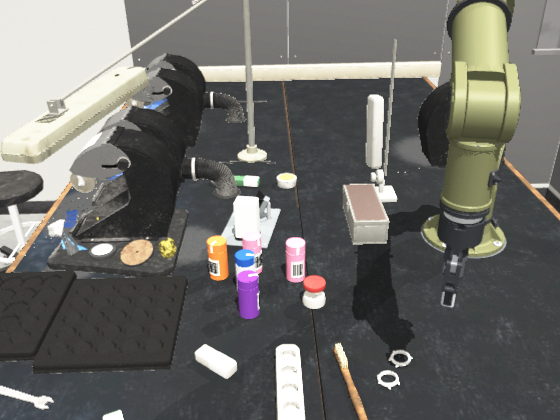

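```bash
cat > h.py <<'E'
import cv2,numpy as np
from workcell import env,snapshot,camera_params
def ray(n,u,v):
    p=camera_params(n);P=p["pose"]
    d=P[:3,:3]@np.array([(u-p["cx"])/p["fx"],(v-p["cy"])/p["fy"],1]);return P[:3,3],d
def onz(n,u,v,z):
    o,d=ray(n,u,v);return o+d*(z-o[2])/d[2]
def proj(n,X):
    p=camera_params(n);P=p["pose"];c=P[:3,:3].T@(np.asarray(X)-P[:3,3]);return c[:2]/c[2]*[p["fx"],p["fy"]]+[p["cx"],p["cy"]]
E
python3 - <<'E'
from h import *
im=cv2.imread("pics/top0.png")
a=cv2.resize(im[140:270,115:225],None,fx=4,fy=4,interpolation=cv2.INTER_CUBIC)[:520]
b=cv2.resize(im[155:240,240:345],None,fx=3.4,fy=3.4,interpolation=cv2.INTER_CUBIC)
s=cv2.imread("pics/side0.png");c=cv2.resize(s[190:290,200:290],None,fx=2.3,fy=2.3,interpolation=cv2.INTER_CUBIC)
W=np.zeros((530,800,3),np.uint8);W[:a.shape[0],:a.shape[1]]=a
W[:b.shape[0],440:440+b.shape[1]]=b[:,:360];W[295:295+c.shape[0],440:440+c.shape[1]]=c
cv2.imwrite("pics/crop1.png",W)
hsv=cv2.cvtColor(im,cv2.COLOR_BGR2HSV)
sub=hsv[140:270,115:225]
for nm,lo,hi,z in(("blue",(100,120,80),(115,255,255),.11),("red",(0,140,80),(4,255,255),.064),("orange",(8,150,80),(20,255,255),.11),("purple",(125,80,40),(150,255,255),.11),("pink",(155,40,120),(178,255,255),.11)):
    m=cv2.inRange(sub,lo,hi);n,l,st,ce=cv2.connectedComponentsWithStats(m)
    for i in range(1,n):
        if st[i,4]>60:
            u,v=ce[i]+[115,140];print(nm,st[i],(u,v),np.round(onz("top",u,v,z),3))
m=cv2.inRange(hsv,(50,80,60),(85,255,255));n,l,st,ce=cv2.connectedComponentsWithStats(m)
for i in range(1,n):
    if st[i,4]>60:print("green",ce[i],np.round(onz("top",*ce[i],.027),3))
print("tin",np.round(onz("top",400,245,.028),3))
E
```

```text
blue [ 42  36  22  21 302] (np.float64(167.73841059602648), np.float64(185.03642384105962)) [0.641 0.235 0.11 ]
orange [ 75  14  21  23 212] (np.float64(202.4009433962264), np.float64(168.5943396226415)) [0.686 0.151 0.11 ]
purple [  5  38  32  26 477] (np.float64(134.874213836478), np.float64(189.8238993710692)) [0.627 0.316 0.11 ]
pink [ 77  42  26  29 266] (np.float64(206.8233082706767), np.float64(197.40977443609023)) [0.612 0.137 0.11 ]
pink [ 59  87  28  25 239] (np.float64(190.26359832635984), np.float64(240.7112970711297)) [0.503 0.173 0.11 ]
tin [ 0.51  -0.372  0.028]
```

View pics/crop1.png

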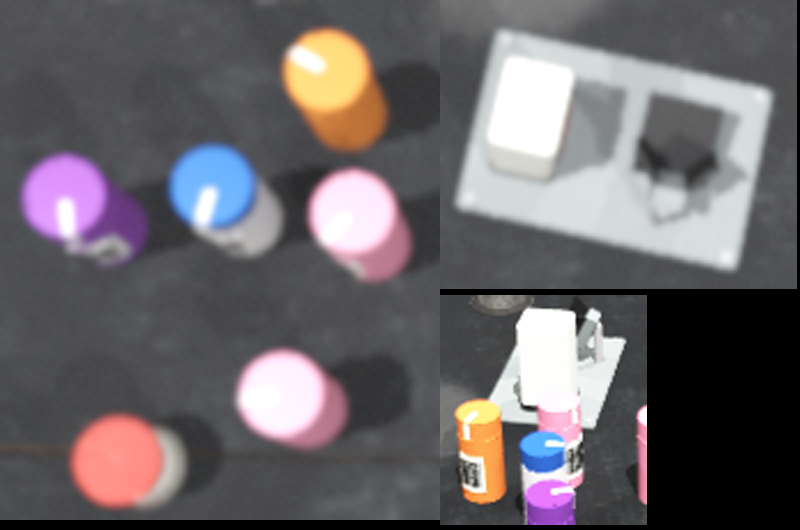

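Call:
{"op": "carry_out", "data": {
  "series": [
    [-1, 0.3, -0.48, 0.1, 0.03],
    [-1, 0.64, -0.96, 0.2, 0.06],
    [-1, 0.64, -0.96, 0.2, 0.06],
    [-1, 0.64, -0.96, 0.2, 0.06],
    [-1, 0.64, -0.96, 0.2, 0.06],
    [-1, 0.64, -0.96, 0.2, 0.06],
    [-1, 0.64, -0.96, 0.2, 0.06]
  ]
}}

```text
time: 0.8
eef_pos: [0.4113, 0.328, 0.2819]
ee_rot: [0.061, 3.138, -0.004]
force: [0.2, 0.5, 0.1]
gripper_width: 1.002
finger_force: 0.0
```

Call:
{"op": "carry_out", "data": {
  "series": [
    [-1, 0.3, -0.48, 0, 0],
    [-1, 0.65, -0.94, 0, 0],
    [-1, 0.65, -0.94, 0, 0],
    [-1, 0.65, -0.94, 0, 0],
    [-1, 0.65, -0.94, 0, 0],
    [-1, 0.65, -0.94, 0, 0],
    [-1, 0.65, -0.94, 0, 0],
    [-1, 0.65, -0.94, 0, 0]
  ]
}}

```text
time: 1.6
eef_pos: [0.5691, 0.099, 0.2805]
ee_rot: [-0.048, -3.14, -0.0]
force: [-0.5, 1.3, -0.5]
gripper_width: 1.003
finger_force: 0.0
```

```bash
cat >> h.py <<'E'
from scipy.spatial.transform import Rotation as R
def wristshot(name):
    o=env.observe();im=snapshot("wrist")[:,:,::-1].copy();cv2.imwrite(f"pics/{name}.png",im)
    T=np.eye(4);T[:3,:3]=R.from_rotvec(o["ee_rot"]).as_matrix();T[:3,3]=o["eef_pos"]
    P=T@camera_params("wrist")["tool_from_camera"];np.save(f"pics/{name}_P.npy",P);return im,P,o
def wz(P,u,v,z):
    p=camera_params("wrist");d=P[:3,:3]@np.array([(u-p["cx"])/p["fx"],(v-p["cy"])/p["fy"],1]);return P[:3,3]+d*(z-P[2,3])/d[2]
def wproj(P,X):
    p=camera_params("wrist");c=P[:3,:3].T@(np.asarray(X)-P[:3,3]);return c[:2]/c[2]*p["fx"]+[p["cx"],p["cy"]]
E
python3 -c "
from h import *
im,P,o=wristshot('w1');print(o['time'],o['eef_pos'],o['ee_rot'],o['joint_positions'])"
```

```text
1.6 [0.56914603 0.09901264 0.28051964] [-4.77652798e-02 -3.13972415e+00 -3.97594300e-04] [-0.08571064  0.3968363  -0.19464316  1.54537262  0.07932259  1.2085586
  1.24654353]
```

View pics/w1.png

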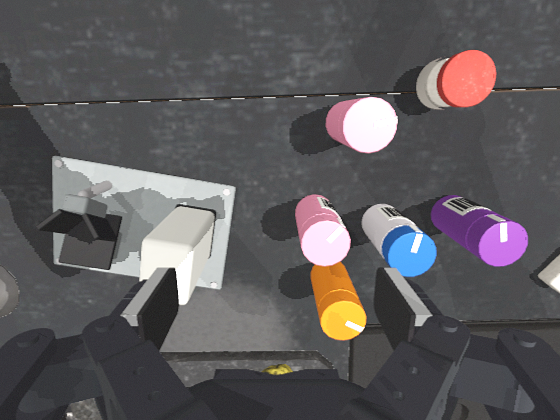

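```bash
python3 - <<'E'
from h import *
im=cv2.imread("pics/w1.png");P=np.load("pics/w1_P.npy")
hsv=cv2.cvtColor(im,cv2.COLOR_BGR2HSV)
roi=np.zeros(im.shape[:2],np.uint8);roi[222:282,375:440]=255
b=cv2.inRange(hsv,(98,100,60),(118,255,255))&roi
vals=hsv[...,2][b>0];print(np.percentile(vals,[5,25,50,75,95]))
br=cv2.inRange(hsv,(98,100,200),(118,255,255))&roi
c=max(cv2.findContours(br,0,2)[0],key=cv2.contourArea);hull=cv2.convexHull(c)
e=cv2.fitEllipse(hull);print("ell",e)
pl=np.array([wz(P,*q[0].astype(float),.11)[:2] for q in c if True])
(cc,r)=cv2.minEnclosingCircle(np.array([wz(P,*q[0].astype(float),.11)[:2] for q in hull],np.float32).reshape(-1,1,2));print("circ",cc,r)
hm=np.zeros_like(roi);cv2.fillConvexPoly(hm,hull,255)
t=cv2.inRange(hsv,(0,0,170),(179,90,255))&hm
ys,xs=np.nonzero(t);pts=np.array([wz(P,x,y,.11)[:2] for x,y in zip(xs,ys)])
m=pts.mean(0);v=np.linalg.svd(pts-m)[2][0];print("tick",len(xs),m,"from centre",np.degrees(np.arctan2(*(m-cc)[::-1])),"axis",np.degrees(np.arctan2(v[1],v[0])))
print("tick pix",xs.mean(),ys.mean())
a=cv2.resize(im[145:310,20:250],None,fx=2.6,fy=2.6,interpolation=cv2.INTER_CUBIC)
d=cv2.resize(im[195:285,355:445],None,fx=2.2,fy=2.2,interpolation=cv2.INTER_CUBIC)
W=np.zeros((440,800,3),np.uint8);W[:a.shape[0],:a.shape[1]]=a;W[:d.shape[0],600:600+d.shape[1]]=d
cv2.imwrite("pics/crop2.png",W)
E
```

```text
[145. 236. 255. 255. 255.]
ell ((411.8019714355469, 253.88999938964844), (42.75739288330078, 49.3552131652832), 63.066009521484375)
circ (0.6405860781669617, 0.23601585626602173) 0.02477419003844261
tick 150 [0.63020244 0.23786171] from centre 169.92010208998073 axis -26.77855768283278
tick pix 414.55333333333334 244.88666666666666
```

View pics/crop2.png

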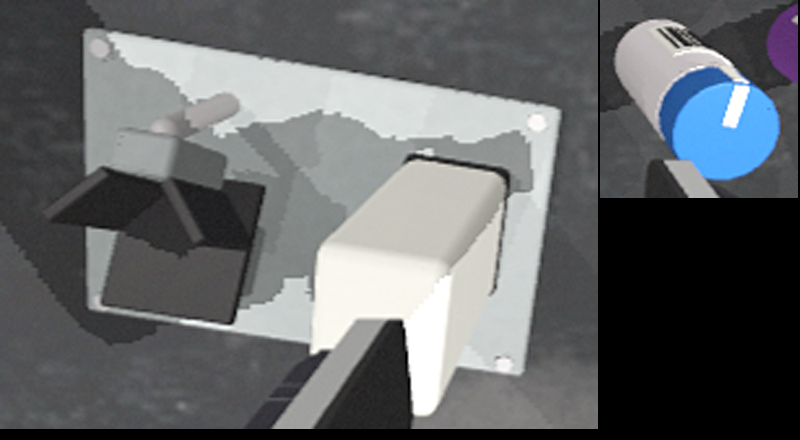

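```bash
python3 - <<'E'
from h import *
P=np.load("pics/w1_P.npy");cc=np.array([.6406,.2360])
f=lambda x,y:(x/2.6+20-.3,y/2.6+145-.3)
pr=lambda n,X:print(n,np.round(X,4))
for u,v in((415,252.7),(420,234.5)):
    q=wz(P,u,v,.11)[:2];pr("tick",q);print(np.degrees(np.arctan2(*(q-cc)[::-1])),np.linalg.norm(q-cc))
C=[wz(P,*f(*p),.008) for p in((85,30),(560,108),(522,375),(88,308))]
T=[onz("top",u,v,.008) for u,v in((337.5,182.3),(257.5,163.7),(244.8,216.6),(327.3,234.3))]
# order: robot-side -y, robot-side +y, far +y, far -y
T=[T[3],T[2],T[1],T[0]]
for nm,Q in(("wrist",C),("top",T)):
    Q=np.array(Q)[:,:2];pr(nm,Q)
    print([round(float(np.linalg.norm(Q[i]-Q[(i+1)%4])),3) for i in range(4)],Q.mean(0))
    for a,b in((0,1),(3,2)):d=Q[b]-Q[a];print("yaw of y",np.degrees(np.arctan2(d[1],d[0])))
    for a,b in((0,3),(1,2)):d=Q[b]-Q[a];print("yaw of x",np.degrees(np.arctan2(d[1],d[0])))
for hh in (.030,.033):
  a=wz(P,*f(100,303),.05+hh*.4226);b=wz(P,*f(235,323),.05+hh*.4226);pr("floor front",[a,b]);print(np.linalg.norm(a-b),(a+b)/2)
g=lambda x,y:((x-440)/3.4+240-.35,y/3.4+155-.35)
for p in((512,55),(576,70),(550,180),(487,165)):pr("scan top",onz("top",*g(*p),.133))
E
```

```text
tick [0.6387 0.2391]
121.13626591770566 0.0036308873318441825
tick [0.619  0.2424]
163.50717976701395 0.022477783461400298
wrist [[ 0.5412 -0.1768]
 [ 0.586   0.047 ]
 [ 0.7315  0.0171]
 [ 0.6853 -0.2072]]
[0.228, 0.149, 0.229, 0.147] [ 0.63599848 -0.07997549]
yaw of y 78.68260082319209
yaw of y 78.34678347480163
yaw of x -11.895208578578451
yaw of x -11.615345489066188
top [[ 0.5371 -0.1802]
 [ 0.5807  0.045 ]
 [ 0.7294  0.0139]
 [ 0.6823 -0.2084]]
[0.229, 0.152, 0.227, 0.148] [ 0.63238425 -0.08243055]
yaw of y 79.04140262658497
yaw of y 78.02771655904691
yaw of x -11.013314068023703
yaw of x -11.80437952426648
floor front [[ 0.6582 -0.1606  0.0627]
 [ 0.67   -0.1011  0.0627]]
0.06073826106895392 [ 0.664104   -0.13083963  0.062678  ]
floor front [[ 0.6576 -0.1597  0.0639]
 [ 0.6694 -0.1003  0.0639]]
0.0605252722412281 [ 0.66351665 -0.13002521  0.0639458 ]
scan top [0.6779 0.0038 0.133 ]
scan top [ 0.668 -0.043  0.133]
scan top [ 0.5865 -0.0256  0.133 ]
scan top [0.5964 0.0199 0.133 ]
```

Call:
{"op": "carry_out", "data": {
  "series": [
    [-1, 0.143, 0.274, -0.1, 0.024],
    [-1, 0.286, 0.548, -0.2, 0.048],
    [-1, 0.286, 0.548, -0.32, 0.072],
    [-1, 0.286, 0.548, -0.32, 0.096],
    [-1, 0.286, 0.548, -0.32, 0.12],
    [-1, 0.286, 0.548, -0.32, 0.144],
    [-1, 0.286, 0.548, -0.32, 0.168],
    [-1, 0.286, 0.548, -0.32, 0.192],
    [-1, 0.286, 0.548, -0.32, 0.212],
    [-1, 0.286, 0.548, -0.32, 0.212],
    [-1, 0.286, 0.548, -0.32, 0.212]
  ]
}}

```text
time: 2.75
eef_pos: [0.6399, 0.2377, 0.2014]
ee_rot: [-1.903, 2.5, 0.001]
force: [0.1, 0.4, 0.2]
gripper_width: 0.998
finger_force: 0.0
```

```bash
python3 - <<'E'
from h import *
im,P,o=wristshot('w2');print(o['time'],o['eef_pos'],o['joint_positions'][6])
y=R.from_rotvec(o["ee_rot"]).as_matrix()[:,1];print("tool y deg",np.degrees(np.arctan2(y[1],y[0])))
u,v=wproj(P,[.6406,.236,.11]);print(u,v)
x0,y0=int(u)-100,int(v)-100
x0=max(x0,0);y0=max(y0,0);c=cv2.resize(im[y0:y0+200,x0:x0+200],None,fx=3,fy=3,interpolation=cv2.INTER_CUBIC)[:600];print(x0,y0)
cv2.imwrite("pics/crop3.png",c)
hsv=cv2.cvtColor(im,cv2.COLOR_BGR2HSV)
br=cv2.inRange(hsv,(98,80,200),(118,255,255))
c=max(cv2.findContours(br,0,2)[0],key=cv2.contourArea);h=cv2.convexHull(c)
print(cv2.minEnclosingCircle(np.array([wz(P,*q[0].astype(float),.11)[:2] for q in h],np.float32).reshape(-1,1,2)))
hm=np.zeros_like(br);cv2.fillConvexPoly(hm,h,255)
t=cv2.inRange(hsv,(0,0,170),(179,90,255))&hm;n,l,st,ce=cv2.connectedComponentsWithStats(t)
for i in range(1,n):
    if st[i,4]>40:
        ys,xs=np.nonzero(l==i);p=np.array([wz(P,a,b,.11)[:2] for a,b in zip(xs,ys)]);d=p-p.mean(0);w=np.linalg.svd(d)[2][0];print(st[i],p.mean(0),np.degrees(np.arctan2(w[1],w[0])),np.ptp(d@w))
E
```

```text
2.75 [0.63987348 0.23766817 0.20138427] 2.2058860830362508
tool y deg 164.5617339743106
274.0257127470145 211.82092090204105
174 111
((0.6404477953910828, 0.23577100038528442), 0.024821652099490166)
[279 207  29  10 251] [0.62738713 0.23934605] -12.142623891649512 0.020691646923080335
```

View pics/crop3.png

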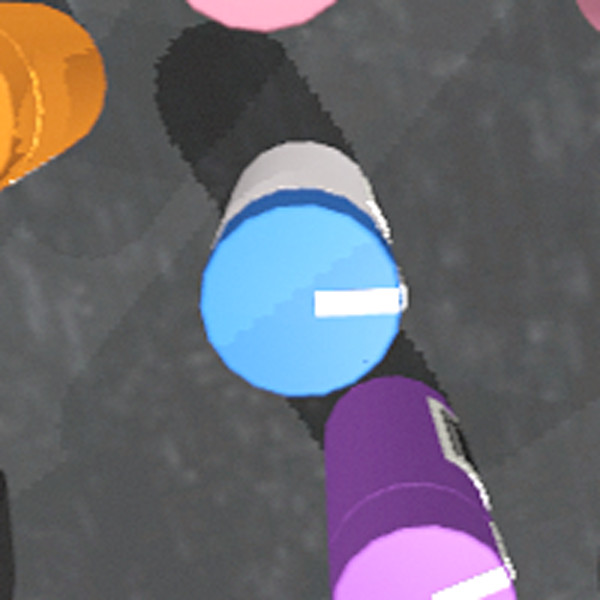

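Call:
{"op": "carry_out", "data": {
  "series": [
    [-1, 0, 0, -0.15, 0.004],
    [-1, 0, 0, -0.3, 0.004],
    [-1, 0, 0, -0.42, 0.004],
    [-1, 0, 0, -0.538, 0.004],
    [-1, 0, 0, -0.538, 0.004],
    [-1, 0, 0, -0.538, 0.004],
    [1, 0, 0, -0.538, 0.004],
    [1, 0, 0, -0.538, 0.004],
    [1, 0, 0, -0.538, 0.004],
    [1, 0, 0, -0.538, 0.004],
    [1, 0, 0, -0.538, 0.004],
    [1, 0, 0, -0.538, 0.004]
  ],
  "squeeze": 25
}}

```text
time: 4.0
eef_pos: [0.6414, 0.2368, 0.0687]
ee_rot: [-1.935, 2.472, -0.001]
force: [-1.5, -0.3, 6.8]
gripper_width: 0.58
finger_force: 25.6
```

Call:
{"op": "carry_out", "data": {
  "series": [
    [1, 0, 0, 0.1, 0],
    [1, 0, 0, 0.28, 0],
    [1, 0, 0, 0.46, 0],
    [1, 0, 0, 0.64, 0],
    [1, 0, 0, 0.8, 0],
    [1, 0, -0.1, 0.8, -0.02],
    [1, 0, -0.25, 0.8, -0.04],
    [1, 0, -0.4, 0.8, -0.06],
    [1, 0, -0.55, 0.8, -0.08],
    [1, 0, -0.7, 0.8, -0.1],
    [1, 0, -0.85, 0.8, -0.12],
    [1, 0, -0.96, 0.8, -0.14]
  ]
}}

```text
time: 5.2
eef_pos: [0.6402, -0.0073, 0.2668]
ee_rot: [0.687, -3.065, 0.002]
force: [0.8, -0.3, -2.9]
gripper_width: 0.582
finger_force: 27.5
```

Call:
{"op": "carry_out", "data": {
  "series": [
    [1, 0.06, -0.13, 0, -0.02],
    [1, 0.12, -0.26, 0, -0.04],
    [1, 0.18, -0.38, 0, -0.06],
    [1, 0.24, -0.38, 0, -0.08],
    [1, 0.24, -0.38, 0, -0.1],
    [1, 0.24, -0.38, 0, -0.103],
    [1, 0.24, -0.38, 0, -0.103],
    [1, 0.24, -0.38, 0, -0.103]
  ]
}}

```text
time: 6.0
eef_pos: [0.7004, -0.0985, 0.2669]
ee_rot: [-0.306, -3.126, 0.0]
force: [0.3, 0.5, -3.2]
gripper_width: 0.579
finger_force: 27.5
```

```bash
python3 - <<'E'
from h import *
im,P,o=wristshot('w3');print(o['time'],o['eef_pos'],o['force'],o['gripper_width'],o['finger_force'])
y=R.from_rotvec(o["ee_rot"]).as_matrix()[:,1];print("tool y deg",np.degrees(np.arctan2(y[1],y[0])))
cv2.imwrite("pics/crop4.png",cv2.resize(im,(800,600),interpolation=cv2.INTER_CUBIC))
E
```

```text
6.0 [ 0.70040302 -0.0984679   0.26691088] [ 0.32986203  0.45814365 -3.20019398] 0.5789888429060736 27.494737551896833
tool y deg 78.81304561463593
```

View pics/crop4.png

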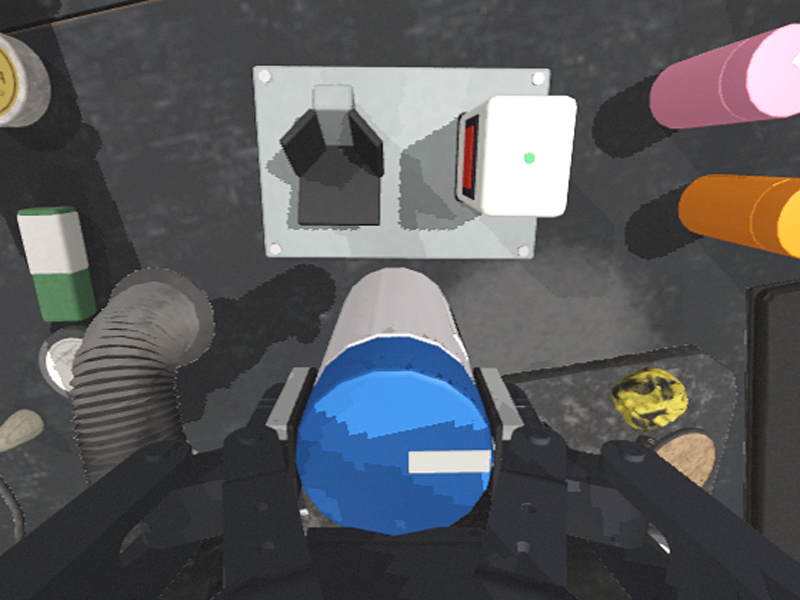

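```bash
python3 - <<'E'
from h import *
P=np.load("pics/w3_P.npy");f=lambda x,y:((x+.5)*.7-.5,(y+.5)*.7-.5)
s=np.array([np.cos(np.radians(-11.3)),np.sin(np.radians(-11.3)),0]);yy=np.array([-s[1],s[0],0])
C=np.array([wz(P,*f(*p),.008) for p in((253,67),(549,69),(534,258),(266,257))]);c=C.mean(0);print("plate",np.round(c,4),[round(float(np.linalg.norm(C[i]-C[i-1])),3) for i in range(4)])
d=C[1]-C[0];e=C[2]-C[3];print(np.degrees(np.arctan2(d[1],d[0])),np.degrees(np.arctan2(e[1],e[0])))
for h in(.030,.033):
    a,b=[wz(P,*f(*p),.05+h*.4226) for p in((298,224),(380,224))];m=(a+b)/2;o=m-h*.9063*s;o[2]=.05
    print("floor",np.linalg.norm(a-b),"O",np.round(o,4),"rel plate",(o-c)@s,(o-c)@yy)
Q=np.array([wz(P,*f(*p),.133) for p in((488,96),(576,98),(567,217),(480,214))]);q=Q.mean(0);print("scan",np.round(q,4),[round(float(np.linalg.norm(Q[i]-Q[i-1])),3) for i in range(4)],"O",np.round(q-.113*yy+.0169*s,4))
O=o
for p in((.033,.03,0),(.033,-.03,0),(-.033,0,0),(-.0354,0,.052)):
    zc=-.4226*s+np.array([0,0,.9063]);xc=.9063*s+np.array([0,0,.4226])
    print(p,(wproj(P,O+p[0]*xc+p[1]*yy+p[2]*zc)+.5)/.7-.5)
# held canister: lid circle
im=cv2.imread("pics/w3.png");hsv=cv2.cvtColor(im,cv2.COLOR_BGR2HSV)
z=.2669-.0687+.11;b=cv2.inRange(hsv,(98,80,200),(118,255,255))
print("lid z",z,"tick",[np.round(wz(P,*f(*p),z),4) for p in((408,462),(491,461))],"lid L/R",[np.round(wz(P,*f(*p),z),4) for p in((297,450),(494,450))])
E
```

```text
plate [ 0.6368 -0.0805  0.008 ] [0.148, 0.227, 0.148, 0.23]
78.46722567710755 78.59830397722305
floor 0.059491188334702766 O [ 0.6389 -0.1269  0.05  ] rel plate 0.011170855314671897 -0.04511749932208997
floor 0.059274354085873275 O [ 0.6361 -0.1262  0.05  ] rel plate 0.008286971134421521 -0.04497168156643026
scan [ 0.643  -0.0112  0.133 ] [0.063, 0.047, 0.064, 0.05] O [ 0.6375 -0.1253  0.133 ]
(0.033, 0.03, 0) [380.50252092 224.08462082]
(0.033, -0.03, 0) [297.49326271 223.91536759]
(-0.033, 0, 0) [340.66790754 138.24773421]
(-0.0354, 0, 0.052) [331.72398605  95.13902261]
lid z 0.30820000000000003 tick [array([ 0.7005, -0.0948,  0.3082]), array([ 0.7042, -0.0745,  0.3082])] lid L/R [array([ 0.6918, -0.121 ,  0.3082]), array([ 0.7013, -0.0733,  0.3082])]
```

Call:
{"op": "carry_out", "data": {
  "series": [
    [1, -0.08, -0.04, 0, 0],
    [1, -0.18, -0.08, 0, 0],
    [1, -0.263, -0.108, 0, 0],
    [1, -0.263, -0.108, -0.08, 0],
    [1, -0.263, -0.108, -0.2, 0],
    [1, -0.263, -0.108, -0.32, 0],
    [1, -0.263, -0.108, -0.42, 0],
    [1, -0.263, -0.108, -0.488, 0],
    [1, -0.263, -0.108, -0.488, 0],
    [1, -0.263, -0.108, -0.488, 0],
    [1, -0.263, -0.108, -0.488, 0]
  ],
  "squeeze": 20
}}

```text
time: 7.15
eef_pos: [0.6359, -0.1259, 0.1464]
ee_rot: [0.31, 3.124, -0.0]
force: [-0.9, 0.7, -2.6]
gripper_width: 0.58
finger_force: 27.5
```

```bash
python3 - <<'E'
from h import *
o=env.observe();print(o['eef_pos'],o['force'],o['finger_force'],o['gripper_width'])
im=snapshot("side")[:,:,::-1];u,v=proj("side",[.637,-.126,.1]);print(u,v);im2=snapshot("top")[:,:,::-1]
a=cv2.resize(im[150:270,190:310],None,fx=3.3,fy=3.3,interpolation=cv2.INTER_CUBIC);cv2.imwrite("pics/crop5.png",a)
E
```

```text
[ 0.6358645  -0.12587028  0.146391  ] [-0.89258057  0.66757781 -2.61461745] 27.50730970990844 0.5799174170033194
249.02738728584438 191.56328286870627
```

View pics/crop5.png

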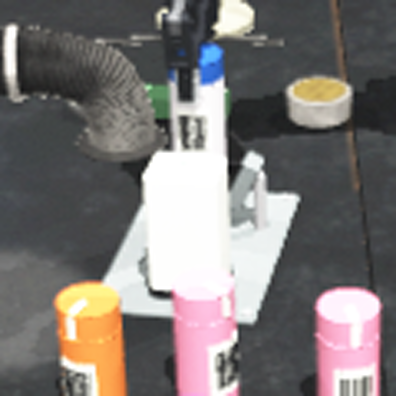

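Call:
{"op": "carry_out", "data": {
  "series": [
    [1, -0.005, 0, -0.02, 0],
    [1, -0.005, 0, -0.04, 0],
    [1, -0.005, 0, -0.05, 0],
    [1, -0.005, 0, -0.06, 0],
    [1, -0.005, 0, -0.07, 0],
    [1, -0.005, 0, -0.07, 0]
  ]
}}

```text
time: 7.85
eef_pos: [0.634, -0.1264, 0.1271]
ee_rot: [0.312, 3.126, -0.001]
force: [1.4, -2.8, -3.2]
gripper_width: 0.579
finger_force: 27.4
```

Call:
{"op": "carry_out", "data": {
  "series": [
    [1, 0, 0, -0.006, 0],
    [1, 0, 0, -0.012, 0],
    [1, 0, 0, -0.012, 0]
  ]
}}

```text
time: 8.15
eef_pos: [0.6344, -0.1264, 0.126]
ee_rot: [0.312, 3.124, -0.001]
force: [-1.1, -1.9, 7.9]
gripper_width: 0.58
finger_force: 28.2
```

Call:
{"op": "carry_out", "data": {
  "series": [
    [1, 0, 0, -0.006, 0],
    [1, 0, 0, -0.012, 0],
    [1, 0, 0, -0.012, 0]
  ]
}}

```text
time: 8.45
eef_pos: [0.6348, -0.1265, 0.1256]
ee_rot: [0.312, 3.121, -0.002]
force: [-7.7, -1.6, 24.5]
gripper_width: 0.583
finger_force: 29.4
```

Call:
{"op": "carry_out", "data": {
  "series": [
    [1, -0.01, 0.002, 0.01, 0],
    [1, -0.02, 0.004, 0.008, 0],
    [1, -0.03, 0.006, 0.004, 0],
    [1, -0.04, 0.008, 0, 0],
    [1, -0.049, 0.01, -0.006, 0],
    [1, -0.049, 0.01, -0.006, 0],
    [1, -0.049, 0.01, -0.006, 0]
  ]
}}

```text
time: 9.15
eef_pos: [0.6251, -0.1245, 0.123]
ee_rot: [0.311, 3.117, -0.002]
force: [2.7, -3.8, 13.0]
gripper_width: 0.579
finger_force: 28.7
```

```bash
python3 - <<'E'
from h import *
o=env.observe();print(o['eef_pos'],o['force'],o['torque'])
im,P,o=wristshot('w4')
im2=snapshot("side")[:,:,::-1];a=cv2.resize(im2[150:250,210:290],(480,600),interpolation=cv2.INTER_CUBIC)
W=np.hstack([cv2.resize(im[180:420,140:420],(320,274)),np.zeros((274,0,3),np.uint8)]);W=np.vstack([W,np.zeros((326,320,3),np.uint8)])
cv2.imwrite("pics/crop6.png",np.hstack([a,W]))
E
```

```text
[ 0.62510526 -0.12448703  0.12298397] [ 2.7236961  -3.82519207 13.04660418] [-1.04433118 -0.98181543  0.01936488]
```

View pics/crop6.png

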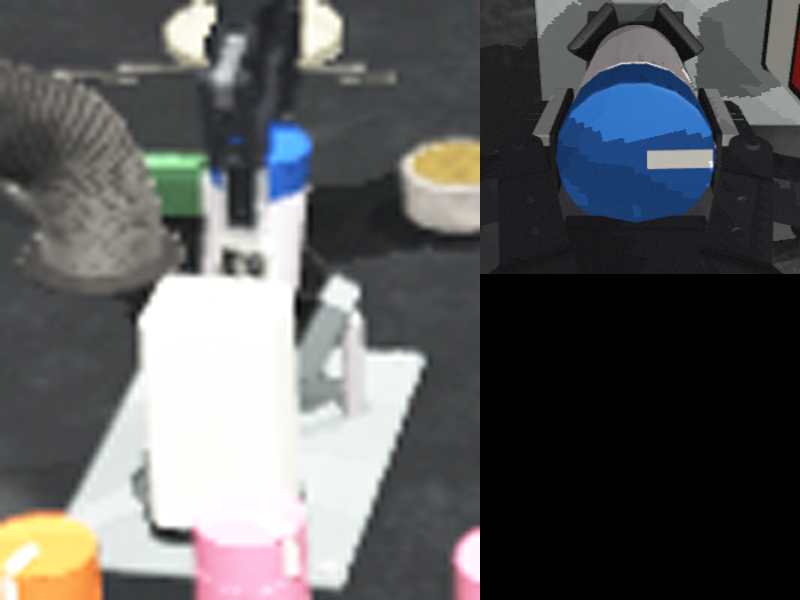

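Call:
{"op": "carry_out", "data": {
  "series": [
    [1, -0.012, 0.002, -0.005, 0],
    [1, -0.024, 0.004, -0.011, 0],
    [1, -0.036, 0.006, -0.018, 0],
    [1, -0.046, 0.009, -0.024, 0],
    [1, -0.046, 0.009, -0.024, 0],
    [1, -0.046, 0.009, -0.024, 0]
  ]
}}

```text
time: 9.85
eef_pos: [0.6122, -0.1217, 0.1161]
ee_rot: [0.311, 3.12, -0.001]
force: [0.7, -2.4, 12.1]
gripper_width: 0.579
finger_force: 29.5
```

```bash
cat >> h.py <<'E'
def lid(name):
    im,P,o=wristshot(name);hsv=cv2.cvtColor(im,cv2.COLOR_BGR2HSV)
    b=cv2.inRange(hsv,(98,80,60),(118,255,255));b[:150]=0
    c=max(cv2.findContours(b,0,2)[0],key=cv2.contourArea);print("lid bbox",cv2.boundingRect(c),o["eef_pos"],o["force"],o["torque"],o["finger_force"])
E
python3 - <<'E'
from h import *
for n in("w3","w4"):
    hsv=cv2.cvtColor(cv2.imread(f"pics/{n}.png"),cv2.COLOR_BGR2HSV);b=cv2.inRange(hsv,(98,80,60),(118,255,255));b[:150]=0
    c=max(cv2.findContours(b,0,2)[0],key=cv2.contourArea);print(n,cv2.boundingRect(c))
lid("w5")
E
```

```text
w3 (206, 236, 140, 139)
w4 (206, 236, 141, 139)
lid bbox (205, 237, 142, 138) [ 0.61218288 -0.12172288  0.11614556] [ 0.69808783 -2.41895745 12.0882761 ] [-0.82470002 -0.44642041 -0.01189275] 29.453368430840783
```

```bash
cat >> h.py <<'E'
def tick(name):
    im=cv2.imread(f"pics/{name}.png");hsv=cv2.cvtColor(im,cv2.COLOR_BGR2HSV)
    t=cv2.inRange(hsv,(0,0,120),(179,70,255));t[:,:270]=0;t[:,352:]=0;t[:285]=0;t[370:]=0
    n,l,st,ce=cv2.connectedComponentsWithStats(t)
    tk=[(st[i].tolist(),ce[i].round(1).tolist()) for i in range(1,n) if st[i,4]>80]
    # bright lid-top vs silver body rows at column 276
    col=hsv[150:380,276];blue=(col[:,0]>97)&(col[:,0]<119)&(col[:,1]>80)
    r=np.nonzero(blue)[0]+150
    v=col[:,2].astype(int);j=np.nonzero(np.diff(v))[0]
    print(name,"tick",tk,"blue rows",r.min(),r.max(),"V every 6 rows",v[::6].tolist())
E
python3 - <<'E'
from h import *
for n in("w3","w4","w5"):tick(n)
E
```

```text
w3 tick [([286, 315, 58, 16, 888], [314.6, 322.7])] blue rows 236 374 V every 6 rows [192, 190, 188, 187, 186, 136, 69, 186, 188, 187, 190, 191, 191, 193, 255, 150, 151, 152, 175, 241, 241, 241, 241, 241, 242, 242, 174, 173, 174, 175, 150, 151, 152, 153, 151, 149, 149, 152, 50]
w4 tick [([286, 310, 58, 18, 946], [314.4, 318.9])] blue rows 236 374 V every 6 rows [187, 160, 162, 163, 162, 148, 77, 77, 45, 109, 127, 129, 128, 129, 195, 94, 98, 126, 201, 200, 200, 200, 200, 200, 201, 199, 133, 133, 134, 135, 134, 111, 112, 111, 109, 134, 132, 113, 34]
w5 tick [([286, 303, 59, 18, 1020], [315.0, 311.7])] blue rows 237 374 V every 6 rows [189, 179, 140, 139, 217, 164, 193, 195, 196, 195, 100, 95, 77, 133, 132, 103, 238, 241, 240, 241, 240, 239, 239, 238, 238, 238, 164, 166, 164, 165, 141, 137, 137, 137, 137, 137, 139, 137, 43]
```

```bash
cat >> h.py <<'E'
def tiltrows(p=.021):
    M=np.linalg.inv(camera_params("wrist")["tool_from_camera"]);c=camera_params("wrist")
    out={}
    for th in range(0,31,5):
        a=np.radians(th);L=.0413-p   # lid top above pivot
        X=np.array([np.sin(a)*L,.014,-p-np.cos(a)*L,1]);q=M@X;out[th]=round(float(q[1]/q[2]*c["fy"]+c["cy"]),1)
    print(p,out)
E
python3 -c "
from h import *
tiltrows(.019);tiltrows(.024)"
```

```text
0.019 {0: 324.7, 5: 319.9, 10: 314.7, 15: 309.3, 20: 303.8, 25: 298.2, 30: 292.5}
0.024 {0: 324.7, 5: 321.0, 10: 317.0, 15: 312.8, 20: 308.5, 25: 304.2, 30: 299.7}
```

Call:
{"op": "carry_out", "data": {
  "series": [
    [1, -0.012, 0.002, -0.008, 0],
    [1, -0.024, 0.005, -0.017, 0],
    [1, -0.036, 0.007, -0.026, 0],
    [1, -0.048, 0.0095, -0.035, 0],
    [1, -0.048, 0.0095, -0.035, 0],
    [1, -0.048, 0.0095, -0.035, 0]
  ]
}}

```text
time: 10.5
eef_pos: [0.602, -0.1198, 0.1085]
ee_rot: [0.311, 3.116, -0.002]
force: [3.9, -3.6, 15.8]
gripper_width: 0.579
finger_force: 30.3
```

```bash
python3 -c "
from h import *
lid('w6');tick('w6')"
```

```text
lid bbox (205, 235, 143, 140) [ 0.60204135 -0.1197864   0.10848187] [ 3.8778502  -3.64994009 15.84838194] [-0.96439718 -0.89178639 -0.0726718 ] 30.27598738699453
w6 tick [([286, 296, 59, 19, 1062], [315.0, 305.3])] blue rows 235 374 V every 6 rows [209, 208, 208, 211, 156, 159, 159, 225, 255, 214, 218, 219, 219, 208, 113, 255, 254, 255, 255, 255, 255, 255, 255, 255, 255, 201, 189, 189, 188, 189, 188, 160, 162, 161, 158, 159, 159, 159, 54]
```

Call:
{"op": "carry_out", "data": {
  "series": [
    [1, -0.01, 0.002, -0.004, 0],
    [1, -0.02, 0.004, -0.008, 0],
    [1, -0.02, 0.004, -0.008, 0],
    [1, -0.02, 0.004, -0.008, 0]
  ]
}}

```text
time: 10.95
eef_pos: [0.6013, -0.1196, 0.1083]
ee_rot: [0.311, 3.107, -0.003]
force: [11.3, -4.5, 18.1]
gripper_width: 0.577
finger_force: 30.5
```

```bash
python3 -c "
from h import *
lid('w7');tick('w7')"
```

```text
lid bbox (205, 235, 143, 140) [ 0.60125595 -0.11960506  0.10826791] [11.31585113 -4.53939225 18.08920738] [-1.33674444 -2.5948523  -0.05246262] 30.466121792269405
w7 tick [([286, 296, 59, 19, 1062], [315.0, 305.3])] blue rows 235 374 V every 6 rows [209, 208, 210, 211, 158, 160, 157, 220, 255, 202, 217, 220, 221, 217, 108, 254, 254, 254, 255, 255, 255, 255, 255, 255, 255, 255, 189, 189, 189, 189, 191, 162, 160, 161, 159, 158, 159, 160, 51]
```

Call:
{"op": "carry_out", "data": {
  "series": [
    [1, -0.008, 0.002, 0, 0],
    [1, -0.016, 0.003, 0, 0],
    [1, -0.016, 0.003, 0, 0],
    [1, -0.016, 0.003, 0, 0]
  ]
}}

```text
time: 11.4
eef_pos: [0.5977, -0.1189, 0.1077]
ee_rot: [0.311, 3.107, -0.002]
force: [14.0, -5.8, 13.9]
gripper_width: 0.583
finger_force: 30.1
```

```bash
python3 -c "
from h import *
lid('w8');tick('w8')"
```

```text
lid bbox (205, 235, 142, 140) [ 0.59767869 -0.11892197  0.10774337] [13.96226753 -5.76397761 13.87040295] [-1.46099135 -3.16088264 -0.02249479] 30.09610199922463
w8 tick [([286, 294, 61, 20, 1068], [315.0, 303.8])] blue rows 235 374 V every 6 rows [189, 210, 210, 209, 211, 161, 160, 160, 216, 252, 193, 217, 220, 222, 201, 250, 251, 250, 251, 252, 253, 254, 254, 255, 255, 255, 187, 188, 188, 189, 159, 158, 161, 159, 159, 156, 160, 160, 53]
```

Call:
{"op": "carry_out", "data": {
  "series": [
    [1, 0.01, -0.002, 0.01, 0],
    [1, 0.01, -0.002, 0.01, 0],
    [-0.25, 0.01, -0.002, 0.01, 0],
    [-0.4, 0.01, -0.002, 0.01, 0],
    [-0.55, 0.01, -0.002, 0.01, 0],
    [-0.55, 0.01, -0.002, 0.01, 0],
    [-0.55, 0.01, -0.002, 0.01, 0],
    [-0.55, 0.01, -0.002, 0.01, 0]
  ]
}}

```text
time: 12.25
eef_pos: [0.5913, -0.1173, 0.1054]
ee_rot: [-0.311, -3.126, -0.0]
force: [0.3, -0.1, 1.0]
gripper_width: 0.778
finger_force: 0.0
```

```bash
python3 -c "
from h import *
lid('w9');tick('w9');print(env.observe()['gripper_width'])"
```

```text
lid bbox (204, 252, 142, 123) [ 0.59133538 -0.11725267  0.10539843] [ 0.33447494 -0.08216815  1.01504822] [ 0.01838832 -0.00787295 -0.02256103] 0.0
w9 tick [([334, 285, 18, 53, 399], [345.6, 308.5]), ([285, 313, 59, 20, 1072], [314.1, 322.5])] blue rows 253 374 V every 6 rows [85, 76, 185, 210, 210, 210, 212, 161, 164, 162, 197, 245, 172, 218, 221, 223, 223, 140, 251, 251, 252, 252, 254, 254, 255, 255, 255, 188, 188, 189, 190, 189, 192, 160, 159, 159, 160, 162, 52]
0.7729792240155792
```

Call:
{"op": "carry_out", "data": {
  "series": [
    [-0.55, 0.01, 0, 0.06, 0],
    [-0.55, 0.02, 0, 0.15, 0],
    [-0.55, 0.03, 0, 0.3, 0],
    [-0.55, 0.03, 0, 0.5, 0],
    [-0.55, 0.03, 0, 0.7, 0],
    [-0.55, 0.15, 0, 0.8, 0],
    [-0.55, 0.3, 0.05, 0.8, 0],
    [-0.55, 0.44, 0.1, 0.8, 0],
    [-0.55, 0.44, 0.1, 0.8, 0],
    [-0.55, 0.44, 0.1, 0.8, 0]
  ]
}}

```text
time: 13.3
eef_pos: [0.7016, -0.0918, 0.3042]
ee_rot: [-0.309, -3.124, -0.0]
force: [-0.3, -0.7, 0.7]
gripper_width: 0.773
finger_force: 0.0
```

```bash
python3 - <<'E'
from h import *
im,P,o=wristshot('w10');print(o['time'],o['eef_pos'])
s=snapshot("side")[:,:,::-1]
a=cv2.resize(im[30:330,60:420],(480,400),interpolation=cv2.INTER_CUBIC);b=cv2.resize(s[160:260,220:300],(320,400),interpolation=cv2.INTER_CUBIC)
cv2.imwrite("pics/final.png",np.hstack([a,b]))
E
```

```text
13.3 [ 0.70162388 -0.09178774  0.30423551]
```

View pics/final.png

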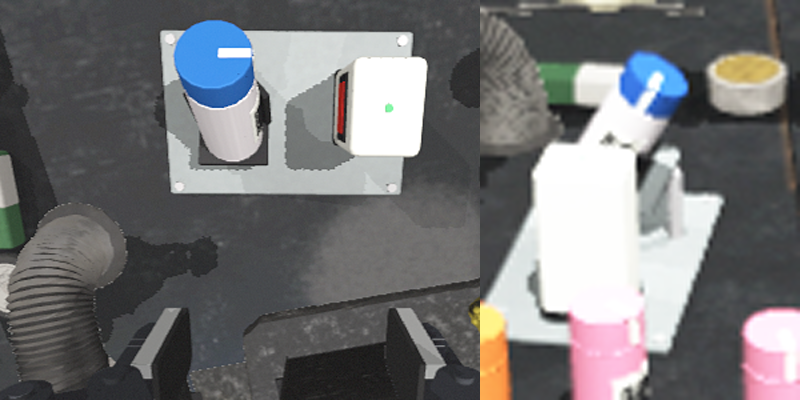

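```bash
python3 - <<'E'
from h import *
P=np.load("pics/w10_P.npy");O=np.array([.637,-.126,.05]);a=np.radians(-11.45)
s=np.array([np.cos(a),np.sin(a),0]);y=np.array([-s[1],s[0],0]);k=np.array([0,0,1]);z=.9063*k-.4226*s;x=.9063*s+.4226*k
c=lambda p:((wproj(P,O+p[0]*x+p[1]*y+p[2]*z)-[60,30])/.75).round(1)
for n,p in(("lid c",(0,0,.11)),("lid +y",(0,.025,.11)),("lid -y",(0,-.025,.11)),("lid -x",(-.025,0,.11)),("lid +x",(.025,0,.11)),("foot +x",(.025,0,0)),("foot side+",(.015,.02,0)),("foot side-",(.015,-.02,0)),("seam+x",(.025,0,.086)),("floor+",(.033,.03,0)),("floor-",(.033,-.03,0)),("1mm x at lid",(.001,0,.11))):print(n,c(p))
im=cv2.imread("pics/w10.png");h=cv2.cvtColor(im,cv2.COLOR_BGR2HSV)
t=cv2.inRange(h,(98,100,60),(118,255,255));q=max(cv2.findContours(t,0,2)[0],key=cv2.contourArea);r=cv2.boundingRect(q);print("blue bbox crop",(r[0]-60)/.75,(r[1]-30)/.75,(r[0]+r[2]-60)/.75,(r[1]+r[3]-30)/.75)
E
```

```text
lid c [213.4  57.8]
lid +y [253.5  57.9]
lid -y [173.2  57.7]
lid -x [214.5  21. ]
lid +x [212.3  95.6]
foot +x [233.6 155.9]
foot side+ [257.1 144.8]
foot side- [210.7 144.7]
seam+x [218.3 112.5]
floor+ [268.5 164.9]
floor- [198.4 164.8]
1mm x at lid [213.3  59.3]
blue bbox crop 173.33333333333334 20.0 254.66666666666666 108.0
```

```bash
python3 - <<'E'
from h import *
im=cv2.imread("pics/w10.png");g=cv2.cvtColor(im,cv2.COLOR_BGR2GRAY)
for u in (226,232,236,240,244):print(u,g[138:166,u].tolist())
P=np.load("pics/w10_P.npy");O=np.array([.637,-.126,.05]);a=np.radians(-11.45)
s=np.array([np.cos(a),np.sin(a),0]);y=np.array([-s[1],s[0],0]);k=np.array([0,0,1]);z=.9063*k-.4226*s;x=.9063*s+.4226*k
for v in (.020,.025,.029,.033):print(v,wproj(P,O+v*x))
print([wproj(P,O+.025*(np.cos(f)*x+np.sin(f)*y)).round(1).tolist() for f in(-.4,0,.4)])
E
```

```text
226 [194, 193, 192, 191, 191, 191, 189, 187, 188, 186, 189, 145, 73, 80, 75, 34, 139, 143, 135, 186, 208, 209, 208, 207, 207, 206, 206, 207]
232 [202, 201, 201, 198, 198, 197, 196, 195, 195, 194, 194, 194, 224, 102, 67, 31, 120, 119, 114, 167, 190, 207, 206, 206, 206, 206, 206, 206]
236 [205, 203, 202, 202, 202, 201, 201, 200, 201, 200, 201, 201, 229, 109, 63, 33, 118, 118, 113, 156, 190, 191, 189, 205, 206, 207, 207, 208]
240 [207, 208, 208, 209, 209, 209, 209, 209, 209, 208, 208, 215, 129, 67, 67, 36, 93, 116, 111, 194, 194, 192, 191, 198, 198, 197, 207, 208]
244 [206, 206, 207, 206, 206, 206, 205, 205, 207, 209, 188, 85, 62, 67, 71, 33, 95, 117, 114, 109, 188, 191, 190, 189, 191, 190, 191, 191]
0.02 [235.31466045 142.71154459]
0.025 [235.22615379 146.89985047]
0.029 [235.15510119 150.26219661]
0.033 [235.08382768 153.63499657]
[[226.8, 145.2], [235.2, 146.9], [243.8, 145.3]]
```

Call:
{"op": "carry_out", "data": {
  "series": [
    [1, -0.04, -0.08, 0, 0],
    [1, -0.082, -0.172, 0, 0],
    [1, -0.082, -0.172, -0.1, 0],
    [1, -0.082, -0.172, -0.25, 0],
    [1, -0.082, -0.172, -0.4, 0],
    [1, -0.082, -0.172, -0.55, 0],
    [1, -0.082, -0.172, -0.7, 0],
    [1, -0.082, -0.172, -0.82, 0],
    [1, -0.082, -0.172, -0.905, 0],
    [1, -0.082, -0.172, -0.905, 0],
    [1, -0.082, -0.172, -0.905, 0]
  ]
}}

```text
time: 14.5
eef_pos: [0.6808, -0.1361, 0.0805]
ee_rot: [0.312, 3.125, -0.001]
force: [0.7, 0.1, 0.4]
gripper_width: -0.0
finger_force: 0.0
```

```bash
python3 -c "
from h import *
o=env.observe();d=o['eef_pos']-np.array([.637,-.126,.05]);print(o['eef_pos'],o['force'],'s',d@[.98,-.198,0],'y',d@[.198,.98,0])"
```

```text
[ 0.68083541 -0.13614304  0.08046369] [0.69743226 0.10090747 0.36368288] s 0.04496701880951477 y -0.001260764589496977
```

Call:
{"op": "carry_out", "data": {
  "series": [
    [1, -0.02, 0.009, 0, 0],
    [1, -0.04, 0.013, 0, 0],
    [1, -0.055, 0.016, 0, 0],
    [1, -0.063, 0.018, 0, 0],
    [1, -0.063, 0.018, 0, 0]
  ]
}}

```text
time: 15.0
eef_pos: [0.6653, -0.1309, 0.0799]
ee_rot: [0.311, 3.125, -0.0]
force: [-0.4, -0.2, 1.0]
gripper_width: -0.001
finger_force: 0.1
```

Call:
{"op": "carry_out", "data": {
  "series": [
    [1, -0.004, 0.001, 0, 0],
    [1, -0.008, 0.002, 0, 0],
    [1, -0.008, 0.002, 0, 0]
  ]
}}

```text
time: 15.3
eef_pos: [0.6646, -0.1307, 0.0797]
ee_rot: [0.311, 3.123, -0.0]
force: [4.6, -0.9, -0.6]
gripper_width: 0.001
finger_force: 2.2
```

Call:
{"op": "carry_out", "data": {
  "series": [
    [1, -0.004, 0.001, 0, 0],
    [1, -0.008, 0.002, 0, 0],
    [1, -0.008, 0.002, 0, 0]
  ]
}}

```text
time: 15.6
eef_pos: [0.6641, -0.1304, 0.0801]
ee_rot: [0.311, 3.12, -0.0]
force: [8.4, -1.8, -0.8]
gripper_width: -0.003
finger_force: 3.6
```

Call:
{"op": "carry_out", "data": {
  "series": [
    [1, -0.004, 0.001, 0, 0],
    [1, -0.008, 0.002, 0, 0],
    [1, -0.012, 0.0025, 0, 0],
    [1, -0.012, 0.0025, 0, 0]
  ]
}}

```text
time: 16.0
eef_pos: [0.6638, -0.1305, 0.0811]
ee_rot: [0.311, 3.114, -0.001]
force: [15.5, -2.8, -1.9]
gripper_width: 0.003
finger_force: 6.0
```

Call:
{"op": "carry_out", "data": {
  "series": [
    [1, -0.004, 0.001, 0, 0],
    [1, -0.008, 0.002, 0, 0],
    [1, -0.012, 0.0025, 0, 0],
    [1, -0.012, 0.0025, 0, 0]
  ]
}}

```text
time: 16.4
eef_pos: [0.6637, -0.1302, 0.0822]
ee_rot: [0.31, 3.108, -0.001]
force: [20.0, -4.8, -2.6]
gripper_width: 0.006
finger_force: 8.5
```

Call:
{"op": "carry_out", "data": {
  "series": [
    [1, 0.03, -0.006, 0, 0],
    [1, 0.08, -0.016, 0, 0],
    [1, 0.16, -0.03, 0, 0],
    [1, 0.16, -0.03, 0.15, 0],
    [1, 0.16, -0.03, 0.35, 0],
    [1, 0.16, -0.03, 0.55, 0],
    [1, 0.16, -0.03, 0.75, 0],
    [1, 0.16, 0.07, 0.9, 0],
    [1, 0.16, 0.16, 0.9, 0],
    [1, 0.16, 0.16, 0.9, 0],
    [1, 0.16, 0.16, 0.9, 0]
  ]
}}

```text
time: 17.5
eef_pos: [0.6944, -0.0882, 0.3033]
ee_rot: [-0.309, -3.123, 0.001]
force: [0.5, -0.7, -0.8]
gripper_width: -0.001
finger_force: 0.0
```

```bash
python3 - <<'E'
from h import *
im,P,o=wristshot('w11');print(o['time'],o['eef_pos'])
a=np.radians(-11.45);s=np.array([np.cos(a),np.sin(a),0]);y=np.array([-s[1],s[0],0]);k=np.array([0,0,1]);z=.9063*k-.4226*s;x=.9063*s+.4226*k
h=cv2.cvtColor(im,cv2.COLOR_BGR2HSV);t=cv2.inRange(h,(98,100,60),(118,255,255));q=max(cv2.findContours(t,0,2)[0],key=cv2.contourArea);r=cv2.boundingRect(q)
print("blue",r[0],r[1],r[0]+r[2],r[1]+r[3])
g=cv2.cvtColor(im,cv2.COLOR_BGR2GRAY)
for dx in(0,.003):
    O=np.array([.637,-.126,.05])+dx*s;c=lambda *p:wproj(P,O+p[0]*x+p[1]*y+p[2]*z).round(1).tolist()
    print("lid L,R,-x,seam",c(0,-.025,.11),c(0,.025,.11),c(-.025,0,.11),c(.025,0,.086),"foot",c(.025,0,0))
u,v=map(int,wproj(P,O+.025*x));print(u,v,g[v-12:v+14,u].tolist())
w=cv2.inRange(h,(0,0,150),(179,60,255))
lm=np.zeros_like(w);cv2.fillConvexPoly(lm,cv2.convexHull(q),255);w&=lm;ys,xs=np.nonzero(w);print("tick px",len(xs),xs.min(),xs.max(),ys[xs<np.median(xs)].mean(),ys[xs>np.median(xs)].mean())
E
```

```text
17.5 [ 0.69435765 -0.08820206  0.30330882]
blue 189 58 249 123
lid L,R,-x,seam [188.0, 83.4] [247.9, 83.6] [218.8, 56.0] [221.7, 123.7] foot [233.7, 154.1]
lid L,R,-x,seam [188.3, 87.2] [248.0, 87.4] [219.0, 59.8] [221.9, 127.1] foot [233.8, 156.7]
233 156 [197, 198, 196, 197, 196, 196, 194, 196, 195, 195, 195, 196, 200, 97, 82, 77, 40, 94, 115, 194, 193, 191, 191, 205, 206, 206]
tick px 192 190 248 85.25555555555556 84.62105263157895
```

```bash
python3 -c "
from h import *
print(env.hand_in())"
```

```text
the job is handed in; nothing more can be done
None
```

The canister is standing in the cradle at the trough's slant, foot on the floor and label facing the scanner, and the job is handed in with the gripper clear; no verdict came back, but my last wrist-camera check put it about 1–3 mm and 1° from seated, and I never touched the jar, tin or bar.

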